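# Seat the proud tube and start its heating block

### The job

The yellow-capped sample tube stands proud in the block heater: push it gently straight down with the fingertips until it is fully home, level with the other tubes, and only then press the green start key of the block it stands in (left or right) gently all the way down and let it come back up. Leave the other tubes, the other keys and the things on the bench alone, and do not pull any tube up.

Things in the scene. Friction and masses are not known exactly. Their poses are not given: they have to be found in the camera images.
- heater: white dual dry-block heater, fixed, 240 mm deep (its x) by 280 mm wide (its y). Origin: centre of its underside, on the bench; x points from its control panel to its back, y to its left, z up. Left block: y above 0; right block: y below 0. Grey control panel along the -x side, sloping 12 degrees, falling towards -x, 85 to 66 mm high; per block a dark display, a green start key and a red stop key
- block_left (a point): centre of the top of the left aluminium block, 98 (x) by 80 (y) mm, 90 mm above the bench, with 14 mm wells at 19 mm pitch. Six tubes stand in wells, three to a block, centres at least 50 mm apart
- block_right (a point): the same for the right block
- tube_yellow_cap (a point): centre of the top of the yellow cap of the tube that stands proud. Tube 13 mm across, 80 mm long with its cap; cap 16 mm across, 18 mm tall. Seated fully, the cap's top is 130 mm above the bench and level with the other caps; it starts 10 to 16 mm higher. It stands upright in a well of the left or the right block
- tube_yellow (a joint): how far the yellow-capped tube stands above its fully seated height, in m: 0 is fully home on the bottom of the well (a hard stop). It slides straight up and down in its well with about 2.5 N of friction and stays where it is left
- tube_white: a sample tube with a white cap, the same size as the yellow-capped one, standing upright and fully seated in a well of the heater; origin at the centre of its foot, inside the block, 50 mm above the bench; its cap's top is 80 mm above the origin. To be left alone
- tube_blue: a sample tube with a light blue cap, the same size as the yellow-capped one, standing upright and fully seated in a well of the heater; origin at the centre of its foot, inside the block, 50 mm above the bench; its cap's top is 80 mm above the origin. To be left alone
- tube_violet: a sample tube with a violet cap, the same size as the yellow-capped one, standing upright and fully seated in a well of the heater; origin at the centre of its foot, inside the block, 50 mm above the bench; its cap's top is 80 mm above the origin. To be left alone
- tube_grey: a sample tube with a grey cap, the same size as the yellow-capped one, standing upright and fully seated in a well of the heater; origin at the centre of its foot, inside the block, 50 mm above the bench; its cap's top is 80 mm above the origin. To be left alone
- tube_sky: another sample tube with a light blue cap, the same size as the yellow-capped one, standing upright and fully seated in a well of the heater; origin at the centre of its foot, inside the block, 50 mm above the bench; its cap's top is 80 mm above the origin. To be left alone
- tip_box: closed pipette tip box, blue with a clear lid, 120 x 82 x 65 mm, loose on the bench to the left (+y) of the heater; origin at the centre of its underside
- calculator: black desk calculator, 145 x 95 x 16 mm, loose on the bench to the right (-y) of the heater; origin at the centre of its underside
- pipette: white micropipette lying on the bench, 270 mm long along its x axis, 30 mm thick, right of the calculator; origin on the bench under its middle
- reagent: amber glass reagent bottle with a blue cap, 54 mm across, 105 mm tall, left of the tip box; origin at the centre of its underside
- start_left_top (a point): round green start key, 18 mm across, of the left block; the point is the centre of its top face, 7 mm off the sloping panel when up. Its red or green neighbour is 56 mm away. It travels 3.5 mm square to the panel, about 1.5 N to start and 4 N fully down, then a hard stop; springs back when let go. A black bezel ring 24 mm across, 1.5 mm high surrounds it
- start_left (a joint): how far that key is pressed, in m: 0 up, 0.0035 fully down
- start_right_top (a point): the same kind of key: green start key of the right block; the point is the centre of its top face; the stop key lies on the -y side of the start key of its block
- start_right (a joint): how far that key is pressed, in m: 0 up, 0.0035 fully down
- stop_left_top (a point): the same kind of key: red stop key of the left block; the point is the centre of its top face; the stop key lies on the -y side of the start key of its block
- stop_left (a joint): how far that key is pressed, in m: 0 up, 0.0035 fully down
- stop_right_top (a point): the same kind of key: red stop key of the right block; the point is the centre of its top face; the stop key lies on the -y side of the start key of its block
- stop_right (a joint): how far that key is pressed, in m: 0 up, 0.0035 fully down

How it is judged:
By the outcome, as a careful person would: the job done as asked, in the order asked, and still so for the second after the job is handed in, with the robot touching nothing.
It also fails if it takes over 40 s, if anything falls off the work surface, if the arm or the gripper's body presses on something with over 40 N, if the wrist force passes 120 N, or if a joint passes its speed limit or range.

### The arm

A 7-joint arm with a two-finger parallel gripper is mounted at the origin on the work surface. World frame = base frame: x ahead of the robot, y to its left, z up, the work surface at z = 0. Lengths are in m, angles in rad, forces in N, time in s.
With the tool pointing down it reaches from about 0.425 to 0.925 m from the base axis. Payload 6.8 kg.
Tool frame: the origin (TCP) lies at the very end of the fingers, on their centre line; the grasp point (between the pads) lies arm.hold_point_z behind it (arm.hold_point_z is the distance from the TCP to the grasp point, in m); z points along the fingers, y is the direction in which the jaws open and shut (so a half turn about z gives the same grasp; the last joint's range is limited). The gripper opens to 88 mm and grips with 3 to 60 N. Pads are 20 mm wide; open, the fingers measure 115 mm over their backs; the gripper's body (75 mm by 178 mm) begins 61 mm behind the grasp point.
Start: joints at [1.078, 0.477, 0.022, 1.555, -0.011, 1.109, -0.083], TCP at [0.253, -0.626, 0.223] pointing down, gripper open.
Joint ranges: [-2.96, 2.96], [-0.34, 2.1], [-1.41, 1.46], [0.24, 2.44], [-1.37, 4.51], [0.17, 1.92], [-2.96, 2.96]. Speed limits (rad/s): [2.39, 2.39, 3.14, 3.14, 3.14, 3.14, 3.14].

### API

Orientations are given as [roll, pitch, yaw] about the fixed x, y, z axes, in that order (R = Rz(yaw) Ry(pitch) Rx(roll)).
In Python, from workcell import arm gives the robot as it stands.
- The arm moves only by the shell command python3 -m inch 'ROWS' [FORCE]. ROWS is JSON, a list of rows, each an object of numbers: "grip": the closure, from 0 (fully open) to 1 (shut); "tx", "ty", "tz": the shift along the world's x, y, z in units of 50 mm (1.0 is 50 mm); "roll": the turn about the world's z in rad. In form: [{"grip": .., "tx": .., "ty": .., "tz": .., "roll": ..}, ...]. A call has exactly 8 rows; each row is the pose to reach, as a shift and turn from the pose commanded when the call began; what a row does not reach only later rows make up. A row lasts 1/8 s, in which the tool goes at most 62.5 mm and 10.7 degrees, less where a joint would pass 70% of its speed; a pose out of reach is approached as far as the arm can. A call with a gripper value outside its range is refused whole. The fingers move at their own pace and stop on an object; FORCE is the grip in N (left out, the last holds). Time passes only in rows, so rows that repeat a pose let the fingers close, or fill a call up. It gives the time, the measured TCP pose, the force and the opening at its end, in the units of the state.
- arm.state(): the state, without advancing time (a new reading comes with each control period).
- arm.snapshot(name): name is "scene" or "top" or "wrist"; returns a dict with "frame" (384x512x3 uint8, blue, green, red), "intrinsics" (3x3 intrinsics, pixels), "R" (3x3) and "t" (3): a world point X has camera coordinates R X + t. Camera axes: x right, y down, z forward; pixel columns grow to the right and rows downward; lengths in m; the calibration is good to about 2 mm. A picture is of the moment at which its call begins. There is no depth.
- arm.finish_job(): hands the job in, once; it reports no verdict.
The state is a dict: "t": time; "qpos": joint angles; "joint_velocities": joint speeds; "joint_torque": joint torques, N m; "position": TCP position; "ee_rot": TCP orientation; "wrist_force": force on the tool from outside, world axes, zero at the start; "torque": the same for the moment, N m; "width": finger opening in m.
Only numpy, scipy, OpenCV 4.12 (cv2) and the standard library are available. Lean on these libraries where they do the work, as an engineer would, in place of code of your own. Each camera call takes 0.05 s, during which the arm holds its last target.

## Working session

There is one attempt and no reset: what is moved stays moved. The work goes in short steps, Python scripts to look and compute and a shell command to move; the robot and the scene stay as the last step left them, time stands still between calls to the robot, and variables do not carry over. Pictures are saved under pics/ and viewed, and the job is handed in when it is done.

```bash
ls; mkdir -p pics
python3 - <<'E'
from workcell import arm
import cv2
print(arm.state(), arm.hold_point_z)
for n in ("scene","top","wrist"):
    s=arm.snapshot(n); cv2.imwrite(f"pics/{n}0.png",s["frame"]); print(n,s["intrinsics"],s["R"],s["t"])
E
```

```text
pics
{'t': 0.0, 'qpos': array([ 1.07787871,  0.47778401,  0.02234756,  1.55639183, -0.01149969,
        1.10928522, -0.08311353]), 'joint_velocities': array([-2.90265885e-04,  5.17121982e-04, -1.51092988e-03, -5.46391783e-04,
       -2.35530097e-06,  3.01885367e-04, -5.82950353e-04]), 'joint_torque': array([-6.54222549e-04, -5.82854712e+01,  1.53451659e+00, -2.72612822e+01,
       -5.43751137e-02,  1.69713231e-02,  1.61209509e-04]), 'position': array([ 0.25315808, -0.6251134 ,  0.22171783]), 'ee_rot': array([-3.13985754e+00,  1.31890057e-04,  3.84819591e-01]), 'wrist_force': array([-0.20748461, -0.02580077,  0.02794281]), 'torque': array([-0.01075101, -0.00914477, -0.02567511]), 'width': 0.08789063002481128} 0.0187
scene [[350.82438816   0.         262.21123596]
 [  0.         350.82438816 185.32722227]
 [  0.           0.           1.        ]] [[-0.41175412  0.91120807 -0.01258555]
 [ 0.5615624   0.24283199 -0.79099955]
 [-0.717709   -0.3327649  -0.61168727]] [ 0.21371714 -0.23616315  1.34621813]
top [[399.89004156   0.         256.40673344]
 [  0.         399.89004156 193.35466848]
 [  0.           0.           1.        ]] [[-0.04475386 -0.99898348 -0.00539474]
 [-0.97439505  0.04484213 -0.22032585]
 [ 0.22034379 -0.00460382 -0.97541141]] [0.06553445 0.59941055 0.97061451]
wrist [[326.25351616   0.         252.26348356]
 [  0.         326.25351616 188.68505548]
 [  0.           0.           1.        ]] [[ 0.37574025 -0.92672295 -0.00195728]
 [-0.88630787 -0.35996926  0.29134255]
 [-0.27069839 -0.10773437 -0.95661679]] [-0.6751794  -0.03634474  0.39324726]
```

View pics/scene0.png

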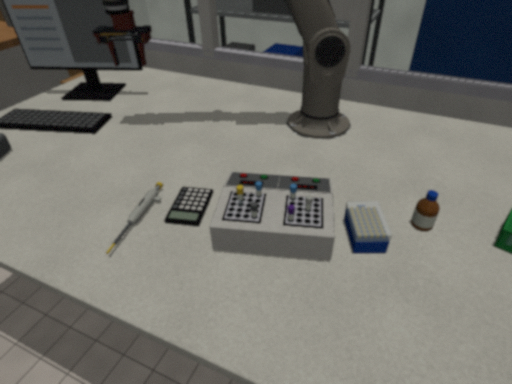

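View pics/top0.png

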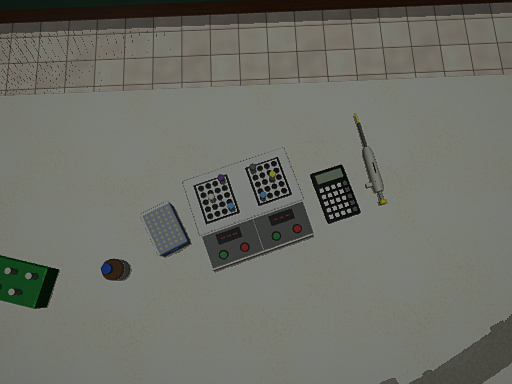

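Run:
```python
import cv2
a=cv2.imread('pics/top0.png')[140:280,170:330]
b=cv2.imread('pics/scene0.png')[165:265,200:345]
cv2.imwrite('pics/topz.png',cv2.resize(a,(800,700)[:2] if 0 else (685,600),interpolation=cv2.INTER_CUBIC))
cv2.imwrite('pics/scenez.png',cv2.resize(b,None,fx=5.5,fy=5.5,interpolation=cv2.INTER_CUBIC))
```

```text
(no output)
```

View pics/topz.png

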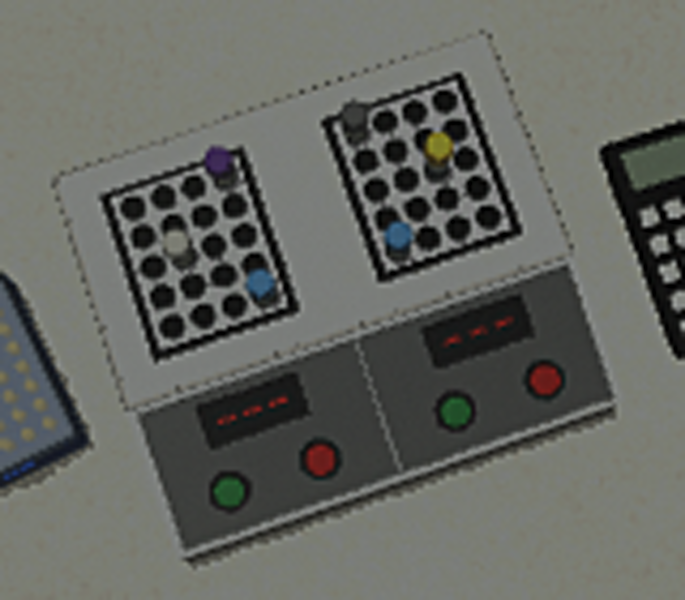

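View pics/scenez.png

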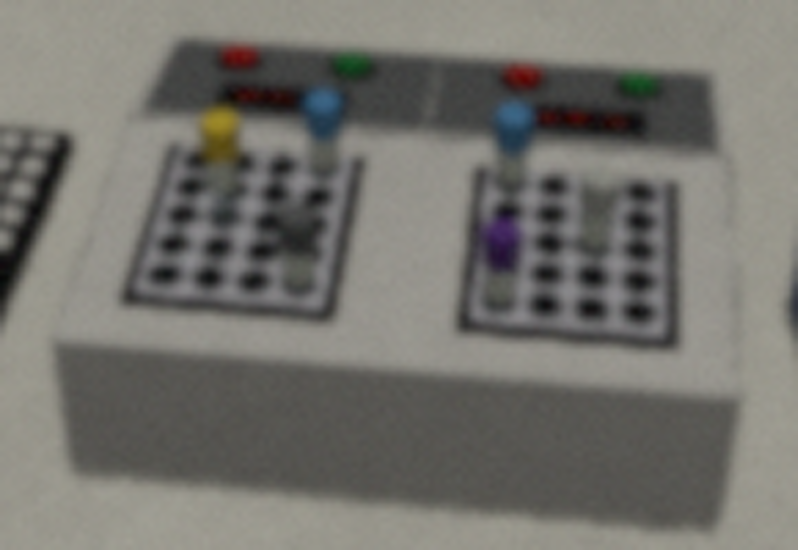

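View pics/wrist0.png

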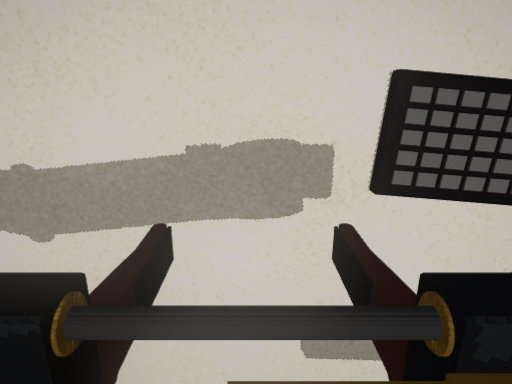

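```bash
cat > h.py <<'E'
import numpy as np,cv2
from scipy.optimize import least_squares
def ray_plane(s,uv,z):
    K,R,t=s["intrinsics"],s["R"],s["t"]
    d=R.T@np.linalg.solve(K,[uv[0],uv[1],1]); c=-R.T@t
    return c+d*(z-c[2])/d[2]
def proj(s,X):
    p=s["intrinsics"]@(s["R"]@np.asarray(X)+s["t"]); return p[:2]/p[2]
def tri(obs):
    f=lambda X:np.concatenate([proj(s,X)-uv for s,uv in obs])
    r=least_squares(f,[0.6,-.1,.1]); return r.x,np.abs(r.fun).max()
def blobs(img,lo,hi,amin=6):
    h=cv2.cvtColor(img,cv2.COLOR_BGR2HSV); m=cv2.inRange(h,np.array(lo),np.array(hi))
    n,_,st,c=cv2.connectedComponentsWithStats(m)
    return [(c[i].round(1).tolist(),st[i].tolist()) for i in range(1,n) if st[i][4]>=amin]
E
python3 - <<'E'
from h import *
from workcell import arm
T=arm.snapshot("top");S=arm.snapshot("scene")
tz=lambda u,v:((u+.5)/685*160+170-.5,(v+.5)/600*140+140-.5)
sz=lambda u,v:((u+.5)/5.5+200-.5,(v+.5)/5.5+165-.5)
P=dict(yellow=((438,146),(221,117)),blue=((399,235),(323,96)),sky=((260,282),(515,108)),violet=((218,160),(502,230)),
 startR=((456,411),(351,64)),stopR=((545,379),(239,57)),startL=((230,490),(638,83)),stopL=((320,458),(522,74)))
for k,(a,b) in P.items(): print(k,tri([(T,tz(*a)),(S,sz(*b))]), ray_plane(T,tz(*a),.13 if k in('blue','sky','violet') else .144 if k=='yellow' else .08))
for n,s in(("top",T),("scene",S)): print(n,'Y',blobs(s["frame"],(22,120,60),(35,255,255)),'G',blobs(s["frame"],(50,90,40),(80,255,255)))
E
```

```text
yellow (array([ 0.6312312 , -0.00229253,  0.14710859]), np.float64(0.5608299414951432)) [ 0.63148459 -0.00111606  0.144     ]
blue (array([0.58395349, 0.02214397, 0.13258271]), np.float64(0.4548521232482585)) [0.58409795 0.02313587 0.13      ]
sky (array([0.56014908, 0.10177256, 0.13357458]), np.float64(0.36862591896044705)) [0.56057039 0.10285801 0.13      ]
violet (array([0.63320713, 0.12358112, 0.1302722 ]), np.float64(0.4754678668159613)) [0.6328814  0.12478346 0.13      ]
startR (array([ 0.48927325, -0.00732023,  0.07753127]), np.float64(0.5047419886879538)) [ 0.48855915 -0.00609715  0.08      ]
stopR (array([ 0.50577626, -0.06067744,  0.0773914 ]), np.float64(0.524238730226017)) [ 0.50493629 -0.05927315  0.08      ]
startL (array([0.44917838, 0.12647259, 0.07812139]), np.float64(0.3448154804857495)) [0.44882541 0.12708329 0.08      ]
stopL (array([0.46533875, 0.07323909, 0.07884357]), np.float64(0.5130513610311596)) [0.46487066 0.07433498 0.08      ]
top Y [([356.4, 117.5], [355, 113, 4, 10, 20]), ([271.9, 173.5], [269, 171, 7, 7, 34]), ([382.7, 201.2], [379, 199, 8, 5, 28])] G [([276.0, 235.7], [273, 233, 7, 7, 40]), ([223.0, 254.2], [220, 251, 7, 7, 41]), ([20.8, 282.1], [0, 256, 51, 53, 1575])]
scene Y [([159.2, 184.1], [157, 183, 5, 4, 13]), ([239.6, 188.7], [237, 184, 6, 10, 57]), ([110.5, 247.6], [108, 244, 6, 8, 11])] G [([263.5, 176.5], [261, 175, 6, 4, 20]), ([315.5, 180.0], [313, 179, 6, 3, 18]), ([505.5, 234.8], [495, 210, 17, 43, 373])]
```

```bash
python3 -m inch '[{"grip":1,"tx":0.3,"ty":0.6,"tz":0.6,"roll":0},{"grip":1,"tx":0.8,"ty":1.6,"tz":0.6,"roll":0},{"grip":1,"tx":1.3,"ty":2.6,"tz":0.6,"roll":-0.03},{"grip":1,"tx":1.8,"ty":3.6,"tz":0.6,"roll":-0.085},{"grip":1,"tx":2.3,"ty":4.6,"tz":0.6,"roll":-0.085},{"grip":1,"tx":2.8,"ty":5.6,"tz":0.6,"roll":-0.085},{"grip":1,"tx":3.2,"ty":6.4,"tz":0.6,"roll":-0.085},{"grip":1,"tx":3.4,"ty":6.9,"tz":0.6,"roll":-0.085}]' 20
python3 -m inch '[{"grip":1,"tx":0.3,"ty":0.6,"tz":0,"roll":0},{"grip":1,"tx":0.8,"ty":1.6,"tz":0,"roll":0},{"grip":1,"tx":1.3,"ty":2.6,"tz":0,"roll":0},{"grip":1,"tx":1.8,"ty":3.6,"tz":0,"roll":0},{"grip":1,"tx":2.2,"ty":4.6,"tz":0,"roll":0},{"grip":1,"tx":2.6,"ty":5.3,"tz":0,"roll":0},{"grip":1,"tx":2.74,"ty":5.5,"tz":0,"roll":0},{"grip":1,"tx":2.74,"ty":5.5,"tz":0,"roll":0}]'
python3 - <<'E'
from h import *
from workcell import arm
s=arm.state();print(s["t"],s["position"],s["ee_rot"],s["wrist_force"],s["width"])
W=arm.snapshot("wrist");cv2.imwrite("pics/w1.png",W["frame"]);import pickle;pickle.dump(W,open("w1.pkl","wb"))
E
```

```text
t: 1.25
position: [0.4245, -0.2781, 0.2528]
ee_rot: [-3.142, -0.001, 0.303]
wrist_force: [-0.0, -0.1, -0.2]
width: 0.0113
t: 2.25
position: [0.5604, -0.0059, 0.2524]
ee_rot: [3.141, 0.001, 0.3]
wrist_force: [0.0, -0.1, -0.0]
width: 0.0005
2.25 [ 0.56035799 -0.00588076  0.25241688] [3.14149476e+00 5.31238990e-04 3.00237921e-01] [ 0.01368658 -0.11527705 -0.00369176] 0.0005022507414383419
```

View pics/w1.png

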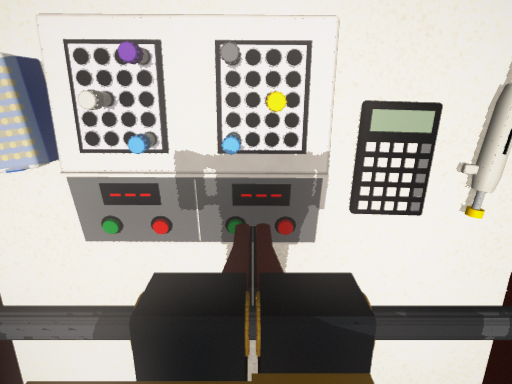

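```bash
python3 - <<'E'
from h import *
from workcell import arm
import pickle
W=pickle.load(open("w1.pkl","rb"));T=arm.snapshot("top");S=arm.snapshot("scene")
f=W["frame"]
print('Y',blobs(f,(22,150,90),(35,255,255),20));print('G',blobs(f,(45,100,40),(80,255,255),20))
print('R',blobs(f,(0,150,80),(8,255,255),60),blobs(f,(172,150,80),(180,255,255),60));print('B',blobs(f,(95,120,120),(112,255,255),60))
print('tcp',proj(W,arm.state()["position"]))
def tr(*o):
    # weight by inverse pixel size handled by pixels; report
    return tri(o)
tz=lambda u,v:((u+.5)/685*160+170-.5,(v+.5)/600*140+140-.5)
sz=lambda u,v:((u+.5)/5.5+200-.5,(v+.5)/5.5+165-.5)
print(tr((W,(276.5,102)),(T,tz(438,146)),(S,sz(221,117))))
for uv in[(276.5,102)]: print([ray_plane(W,uv,z).round(4) for z in(.14,.144,.148)])
print('blue',ray_plane(W,(231,145),.13),'sky',ray_plane(W,(137,145),.13))
for uv in[(111,226),(161,226),(286,226)]: print(ray_plane(W,uv,.08).round(4))
E
python3 -c "
import cv2
a=cv2.imread('pics/w1.png')[30:260,60:340];cv2.imwrite('pics/w1z.png',cv2.resize(a,None,fx=2.6,fy=2.6,interpolation=cv2.INTER_CUBIC))"
```

```text
Y [([275.8, 101.0], [266, 91, 21, 21, 315]), ([473.8, 212.3], [465, 206, 19, 13, 153])]
G [([110.0, 226.5], [103, 219, 15, 15, 162]), ([233.0, 225.2], [228, 219, 14, 15, 114])]
R [([160.2, 226.2], [152, 219, 17, 15, 192]), ([285.0, 226.7], [278, 220, 16, 15, 190])] []
B [([136.2, 144.3], [128, 136, 18, 17, 236]), ([231.6, 145.3], [222, 136, 18, 18, 163])]
tcp [253.14948377 243.1451953 ]
(array([ 0.63331243, -0.00408121,  0.14729046]), np.float64(1.229224657197733))
[array([ 0.6336, -0.0051,  0.14  ]), array([ 0.6336, -0.0048,  0.144 ]), array([ 0.6337, -0.0045,  0.148 ])]
blue [0.58683698 0.02076061 0.13      ] sky [0.56231971 0.09982784 0.13      ]
[0.4511 0.1241 0.08  ]
[0.4677 0.0708 0.08  ]
[ 0.509  -0.0624  0.08  ]
```

View pics/w1z.png

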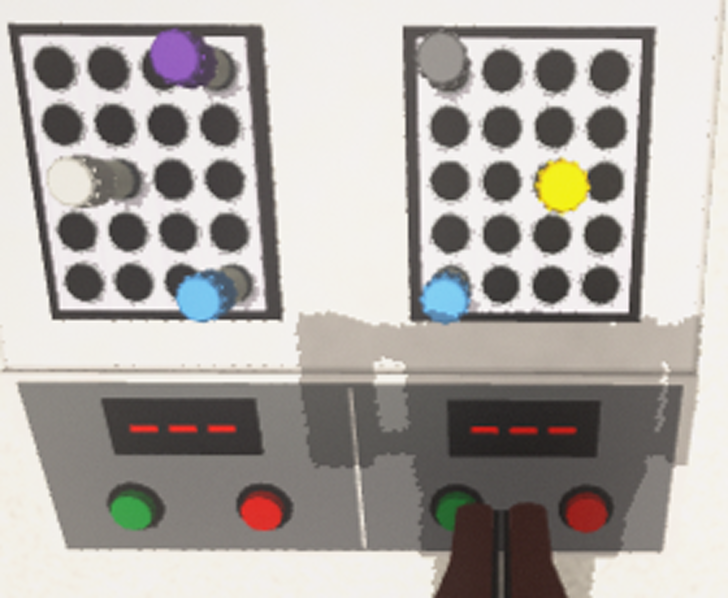

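```bash
python3 -m inch '[{"grip":1,"tx":0.4,"ty":0.01,"tz":0,"roll":0},{"grip":1,"tx":0.9,"ty":0.02,"tz":0,"roll":0},{"grip":1,"tx":1.3,"ty":0.04,"tz":-0.3,"roll":0},{"grip":1,"tx":1.45,"ty":0.04,"tz":-0.8,"roll":0},{"grip":1,"tx":1.45,"ty":0.04,"tz":-1.3,"roll":0},{"grip":1,"tx":1.45,"ty":0.04,"tz":-1.6,"roll":0},{"grip":1,"tx":1.45,"ty":0.04,"tz":-1.75,"roll":0},{"grip":1,"tx":1.45,"ty":0.04,"tz":-1.75,"roll":0}]'
python3 - <<'E'
from h import *
from workcell import arm
s=arm.state();print(s["t"],s["position"])
out=[]
for n,(x,y,w,h) in dict(wrist=(180,100,160,160),scene=(200,130,100,100),top=(220,130,100,100)).items():
    f=arm.snapshot(n)["frame"][y:y+h,x:x+w];out.append(cv2.resize(f,(266,266),interpolation=cv2.INTER_CUBIC))
cv2.imwrite("pics/a2.png",np.hstack(out))
cv2.imwrite("pics/w2.png",arm.snapshot("wrist")["frame"])
E
```

```text
t: 3.4
position: [0.6328, -0.004, 0.1653]
ee_rot: [3.141, 0.0, 0.299]
wrist_force: [-0.2, 0.3, -0.6]
width: 0.0002
3.4 [ 0.63281352 -0.00404042  0.16530385]
```

View pics/a2.png

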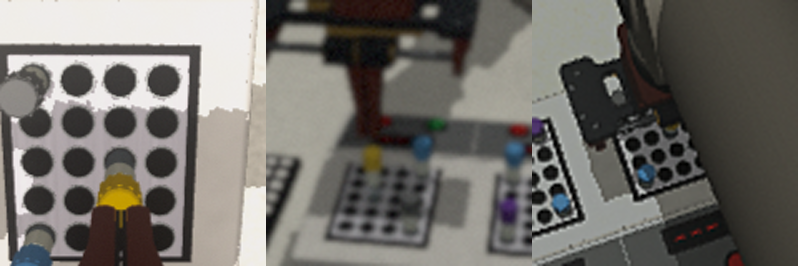

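View pics/w2.png

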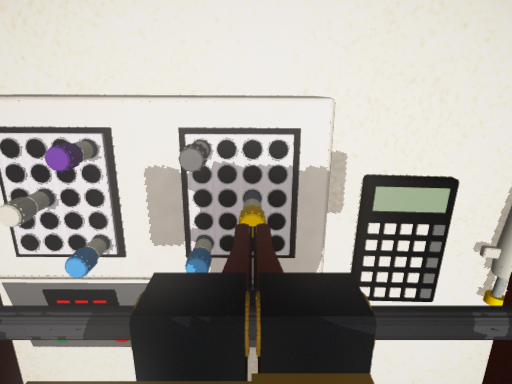

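```bash
python3 -m inch '[{"grip":1,"tx":0,"ty":0,"tz":-0.15,"roll":0},{"grip":1,"tx":0,"ty":0,"tz":-0.28,"roll":0},{"grip":1,"tx":0,"ty":0,"tz":-0.32,"roll":0},{"grip":1,"tx":0,"ty":0,"tz":-0.36,"roll":0},{"grip":1,"tx":0,"ty":0,"tz":-0.40,"roll":0},{"grip":1,"tx":0,"ty":0,"tz":-0.44,"roll":0},{"grip":1,"tx":0,"ty":0,"tz":-0.48,"roll":0},{"grip":1,"tx":0,"ty":0,"tz":-0.50,"roll":0}]'
```

```text
t: 4.6
position: [0.633, -0.0036, 0.1403]
ee_rot: [3.141, -0.0, 0.3]
wrist_force: [-0.6, 0.2, 2.1]
width: 0.0009
```

```bash
python3 -m inch '[{"grip":1,"tx":0,"ty":0,"tz":-0.02,"roll":0},{"grip":1,"tx":0,"ty":0,"tz":-0.04,"roll":0},{"grip":1,"tx":0,"ty":0,"tz":-0.06,"roll":0},{"grip":1,"tx":0,"ty":0,"tz":-0.08,"roll":0},{"grip":1,"tx":0,"ty":0,"tz":-0.10,"roll":0},{"grip":1,"tx":0,"ty":0,"tz":-0.12,"roll":0},{"grip":1,"tx":0,"ty":0,"tz":-0.14,"roll":0},{"grip":1,"tx":0,"ty":0,"tz":-0.16,"roll":0}]'
```

```text
t: 5.6
position: [0.633, -0.0037, 0.1321]
ee_rot: [3.142, -0.0, 0.3]
wrist_force: [-0.4, -0.1, 2.6]
width: 0.0005
```

```bash
python3 -m inch '[{"grip":1,"tx":0,"ty":0,"tz":-0.005,"roll":0},{"grip":1,"tx":0,"ty":0,"tz":-0.01,"roll":0},{"grip":1,"tx":0,"ty":0,"tz":-0.015,"roll":0},{"grip":1,"tx":0,"ty":0,"tz":-0.02,"roll":0},{"grip":1,"tx":0,"ty":0,"tz":-0.025,"roll":0},{"grip":1,"tx":0,"ty":0,"tz":-0.03,"roll":0},{"grip":1,"tx":0,"ty":0,"tz":-0.03,"roll":0},{"grip":1,"tx":0,"ty":0,"tz":-0.03,"roll":0}]'
```

```text
t: 6.6
position: [0.6329, -0.0036, 0.1306]
ee_rot: [-3.142, -0.0, 0.3]
wrist_force: [0.3, -0.1, 2.0]
width: 0.0005
```

Still sliding. Half-millimetre steps until the force rises.

```bash
python3 -m inch '[{"grip":1,"tx":0,"ty":0,"tz":-0.004,"roll":0},{"grip":1,"tx":0,"ty":0,"tz":-0.008,"roll":0},{"grip":1,"tx":0,"ty":0,"tz":-0.012,"roll":0},{"grip":1,"tx":0,"ty":0,"tz":-0.016,"roll":0},{"grip":1,"tx":0,"ty":0,"tz":-0.016,"roll":0},{"grip":1,"tx":0,"ty":0,"tz":-0.016,"roll":0},{"grip":1,"tx":0,"ty":0,"tz":-0.016,"roll":0},{"grip":1,"tx":0,"ty":0,"tz":-0.016,"roll":0}]'
```

```text
t: 7.6
position: [0.633, -0.0036, 0.1304]
ee_rot: [3.141, -0.0, 0.3]
wrist_force: [-0.3, -1.1, 6.6]
width: 0.0002
```

```bash
python3 -m inch '[{"grip":1,"tx":0,"ty":0,"tz":-0.003,"roll":0},{"grip":1,"tx":0,"ty":0,"tz":-0.006,"roll":0},{"grip":1,"tx":0,"ty":0,"tz":-0.008,"roll":0},{"grip":1,"tx":0,"ty":0,"tz":-0.008,"roll":0},{"grip":1,"tx":0,"ty":0,"tz":-0.008,"roll":0},{"grip":1,"tx":0,"ty":0,"tz":-0.008,"roll":0},{"grip":1,"tx":0,"ty":0,"tz":-0.008,"roll":0},{"grip":1,"tx":0,"ty":0,"tz":-0.008,"roll":0}]'
```

```text
t: 8.6
position: [0.6331, -0.0036, 0.1304]
ee_rot: [3.141, -0.001, 0.3]
wrist_force: [-2.4, 0.2, 9.1]
width: 0.0004
```

```bash
python3 -m inch '[{"grip":1,"tx":0,"ty":0,"tz":0.15,"roll":0},{"grip":1,"tx":0,"ty":0,"tz":0.6,"roll":0},{"grip":1,"tx":0,"ty":0,"tz":1.2,"roll":0},{"grip":1,"tx":-0.6,"ty":-0.02,"tz":1.2,"roll":0},{"grip":1,"tx":-1.4,"ty":-0.05,"tz":1.2,"roll":0},{"grip":1,"tx":-2.3,"ty":-0.09,"tz":1.2,"roll":0},{"grip":1,"tx":-2.84,"ty":-0.09,"tz":1.2,"roll":0},{"grip":1,"tx":-2.84,"ty":-0.09,"tz":1.2,"roll":0}]'
python3 - <<'E'
from h import *
from workcell import arm
s=arm.state();print(s["t"],s["position"],s["wrist_force"])
W=arm.snapshot("wrist");S=arm.snapshot("scene");T=arm.snapshot("top")
f=W["frame"];cv2.imwrite("pics/w3.png",f)
cv2.imwrite("pics/a3.png",np.hstack([cv2.resize(S["frame"][130:230,200:300],(400,400),interpolation=cv2.INTER_CUBIC),cv2.resize(T["frame"][140:240,210:310],(400,400),interpolation=cv2.INTER_CUBIC)]))
print('Y',blobs(f,(22,150,90),(35,255,255),20));print('G',blobs(f,(45,100,40),(80,255,255),20))
print('R',blobs(f,(0,150,60),(8,255,255),60));print('B',blobs(f,(95,120,120),(112,255,255),60))
print('expected seated yellow',proj(W,(.6336,-.0043,.13)),'14 up',proj(W,(.6336,-.0043,.144)),'tcp',proj(W,s["position"]))
E
```

```text
t: 9.6
position: [0.489, -0.0085, 0.1894]
ee_rot: [3.141, 0.002, 0.3]
wrist_force: [0.4, -0.4, 0.0]
width: 0.0003
9.6 [ 0.48899921 -0.00853939  0.18938375] [ 0.44518257 -0.38987456  0.02367369]
Y [([310.9, 1.7], [300, 0, 22, 7, 63])]
G [([91.2, 182.0], [81, 172, 21, 20, 320]), ([251.7, 182.6], [242, 173, 21, 20, 327])]
R [([155.4, 182.2], [145, 172, 21, 21, 325]), ([315.3, 183.0], [306, 173, 21, 20, 325])]
B [([120.4, 52.0], [108, 39, 26, 28, 508]), ([252.5, 50.8], [239, 40, 25, 26, 107])]
expected seated yellow [314.7815537  -13.85307315] 14 up [319.37194708 -21.38220545] tcp [250.19502332 241.33436609]
```

View pics/w3.png

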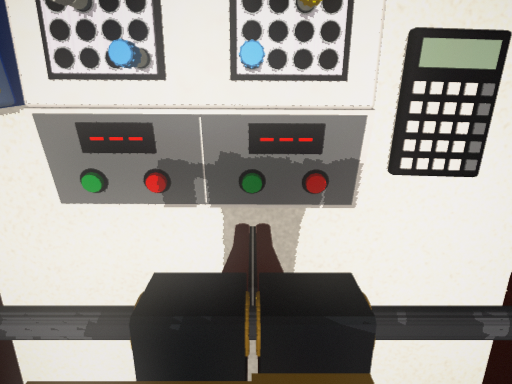

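View pics/a3.png

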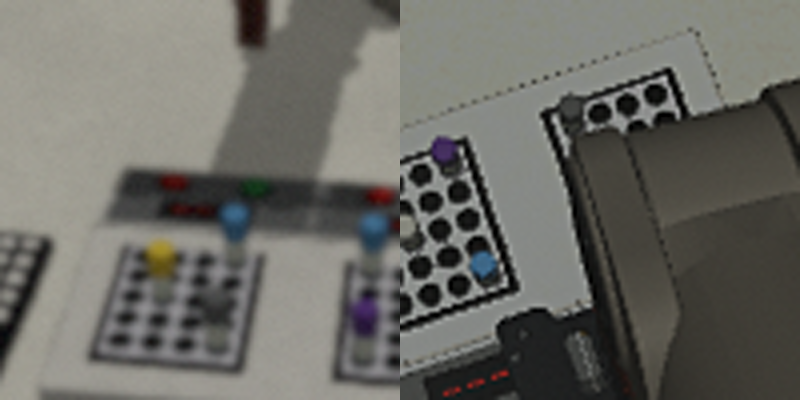

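Run:
```python
from h import *
from workcell import arm
s=arm.state();print(s["t"],s["position"],s["wrist_force"])
W=arm.snapshot("wrist");S=arm.snapshot("scene");f=W["frame"]
g=blobs(f,(45,100,40),(80,255,255),20);r=blobs(f,(0,150,60),(8,255,255),60);print(g,r)
for b in g+r: print([ray_plane(W,b[0],z).round(4) for z in(.076,.080)])
print(blobs(S["frame"],(22,120,60),(35,255,255)),[proj(S,(.633,-.004,.09+h)-np.r_[0,0,0]).round(1) for h in(.031,.045)])
print(blobs(S["frame"],(50,90,40),(80,255,255)))
```

```text
9.75 [ 0.49195084 -0.00810672  0.18964364] [ 0.51810787  0.15519791 -0.4399376 ]
[([91.5, 185.5], [81, 176, 21, 20, 315]), ([251.3, 186.1], [242, 177, 20, 20, 316])] [([285.3, 142.8], [278, 141, 15, 5, 65]), ([155.3, 185.7], [145, 176, 21, 20, 317]), ([314.7, 186.4], [305, 177, 21, 20, 326])]
[array([0.449 , 0.1265, 0.076 ]), array([0.4508, 0.1249, 0.08  ])]
[array([ 0.4904, -0.0089,  0.076 ]), array([ 0.4915, -0.0085,  0.08  ])]
[array([ 0.5357, -0.0252,  0.076 ]), array([ 0.5362, -0.0246,  0.08  ])]
[array([0.4656, 0.0725, 0.076 ]), array([0.467 , 0.0717, 0.08  ])]
[array([ 0.5067, -0.0627,  0.076 ]), array([ 0.5076, -0.0615,  0.08  ])]
[([159.2, 184.0], [157, 183, 5, 4, 12]), ([239.7, 194.5], [236, 191, 8, 8, 52]), ([110.5, 247.5], [108, 244, 6, 8, 10])] [array([239.9, 195. ]), array([239.6, 190.3])]
[([263.4, 176.4], [261, 175, 6, 4, 21]), ([315.5, 180.0], [313, 179, 6, 3, 18]), ([505.5, 234.9], [495, 210, 17, 43, 380])]
```

```bash
python3 -m inch '[{"grip":1,"tx":-0.06,"ty":-0.02,"tz":-0.3,"roll":0},{"grip":1,"tx":-0.06,"ty":-0.02,"tz":-0.9,"roll":0},{"grip":1,"tx":-0.06,"ty":-0.02,"tz":-1.5,"roll":0},{"grip":1,"tx":-0.06,"ty":-0.02,"tz":-1.8,"roll":0},{"grip":1,"tx":-0.06,"ty":-0.02,"tz":-1.95,"roll":0},{"grip":1,"tx":-0.06,"ty":-0.02,"tz":-2.04,"roll":0},{"grip":1,"tx":-0.06,"ty":-0.02,"tz":-2.04,"roll":0},{"grip":1,"tx":-0.06,"ty":-0.02,"tz":-2.04,"roll":0}]'
python3 - <<'E'
from h import *
from workcell import arm
W=arm.snapshot("wrist");S=arm.snapshot("scene")
cv2.imwrite("pics/a4.png",np.hstack([cv2.resize(W["frame"][150:270,192:312],(400,400),interpolation=cv2.INTER_CUBIC),cv2.resize(S["frame"][130:210,220:300],(400,400),interpolation=cv2.INTER_CUBIC)]))
E
```

```text
t: 10.85
position: [0.4884, -0.0091, 0.0881]
ee_rot: [3.141, -0.001, 0.3]
wrist_force: [0.6, -0.6, -0.1]
width: 0.0005
```

View pics/a4.png

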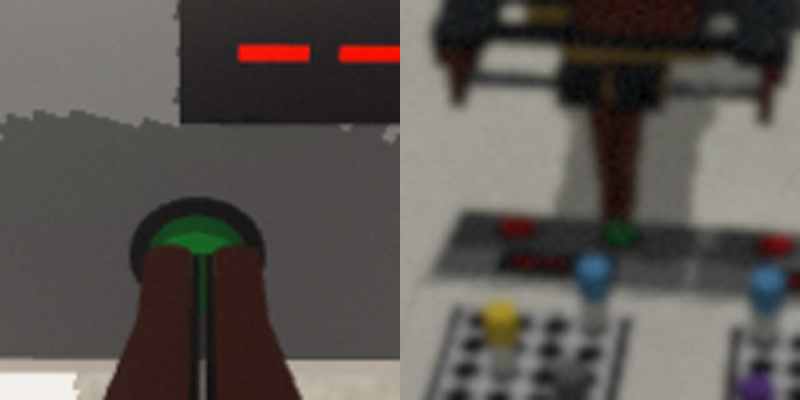

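The tips are centred over the green key. Its far edge shows just ahead of them, as planned. Now pressing slowly.

```bash
python3 -m inch '[{"grip":1,"tx":0,"ty":0,"tz":-0.06,"roll":0},{"grip":1,"tx":0,"ty":0,"tz":-0.10,"roll":0},{"grip":1,"tx":0,"ty":0,"tz":-0.12,"roll":0},{"grip":1,"tx":0,"ty":0,"tz":-0.14,"roll":0},{"grip":1,"tx":0,"ty":0,"tz":-0.16,"roll":0},{"grip":1,"tx":0,"ty":0,"tz":-0.17,"roll":0},{"grip":1,"tx":0,"ty":0,"tz":-0.18,"roll":0},{"grip":1,"tx":0,"ty":0,"tz":-0.18,"roll":0}]'
```

```text
t: 11.95
position: [0.4882, -0.0091, 0.0786]
ee_rot: [3.141, -0.001, 0.3]
wrist_force: [0.3, 0.6, 1.8]
width: -0.0001
```

```bash
python3 -m inch '[{"grip":1,"tx":0,"ty":0,"tz":-0.01,"roll":0},{"grip":1,"tx":0,"ty":0,"tz":-0.02,"roll":0},{"grip":1,"tx":0,"ty":0,"tz":-0.03,"roll":0},{"grip":1,"tx":0,"ty":0,"tz":-0.04,"roll":0},{"grip":1,"tx":0,"ty":0,"tz":-0.05,"roll":0},{"grip":1,"tx":0,"ty":0,"tz":-0.05,"roll":0},{"grip":1,"tx":0,"ty":0,"tz":-0.05,"roll":0},{"grip":1,"tx":0,"ty":0,"tz":-0.05,"roll":0}]'
```

```text
t: 12.95
position: [0.4885, -0.009, 0.0765]
ee_rot: [3.141, -0.001, 0.3]
wrist_force: [0.9, 1.0, 8.0]
width: 0.0002
```

```bash
python3 -m inch '[{"grip":1,"tx":0,"ty":0,"tz":-0.003,"roll":0},{"grip":1,"tx":0,"ty":0,"tz":-0.006,"roll":0},{"grip":1,"tx":0,"ty":0,"tz":-0.008,"roll":0},{"grip":1,"tx":0,"ty":0,"tz":-0.008,"roll":0},{"grip":1,"tx":0,"ty":0,"tz":-0.008,"roll":0},{"grip":1,"tx":0,"ty":0,"tz":-0.008,"roll":0},{"grip":1,"tx":0,"ty":0,"tz":-0.008,"roll":0},{"grip":1,"tx":0,"ty":0,"tz":-0.008,"roll":0}]'; python3 -c "
from workcell import arm
import numpy as np
for i in range(3):
  s=arm.state();print(s['position'],s['wrist_force']);arm.snapshot('top')"
```

```text
t: 13.95
position: [0.4886, -0.009, 0.0763]
ee_rot: [3.141, -0.001, 0.3]
wrist_force: [-0.7, 0.6, 9.7]
width: 0.0005
[ 0.48859212 -0.00896606  0.07631121] [-0.66805324  0.57222435  9.73357075]
[ 0.4885869  -0.00898955  0.07630644] [ 0.64368242  0.78630551 10.45885556]
[ 0.48859483 -0.00895931  0.0763261 ] [-1.12999914  0.59776757 10.60448167]
```

Run:
```python
from h import *
from workcell import arm
W=arm.snapshot("wrist");S=arm.snapshot("scene")
cv2.imwrite("pics/a5.png",np.hstack([cv2.resize(W["frame"][180:260,212:332],(600,400),interpolation=cv2.INTER_CUBIC),cv2.resize(S["frame"][160:200,250:270],(200,400),interpolation=cv2.INTER_CUBIC)]))
print(blobs(S["frame"],(50,90,40),(80,255,255)))
```

```text
[([315.5, 180.0], [313, 179, 6, 3, 18]), ([505.5, 234.9], [495, 210, 17, 42, 375])]
```

View pics/a5.png

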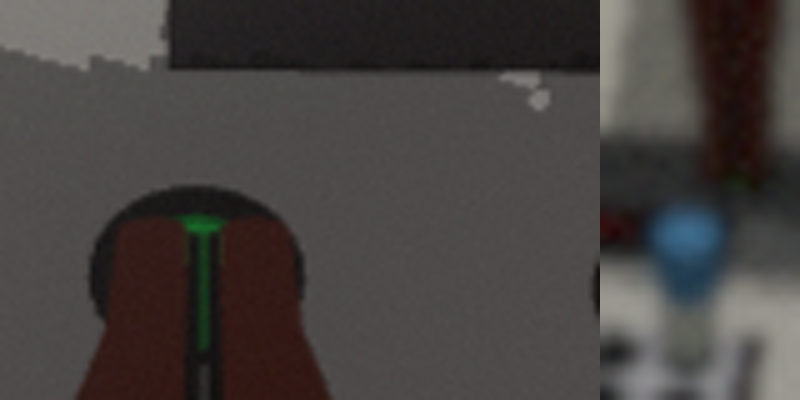

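```bash
python3 -m inch '[{"grip":1,"tx":0,"ty":0,"tz":0.05,"roll":0},{"grip":1,"tx":0,"ty":0,"tz":0.12,"roll":0},{"grip":1,"tx":0,"ty":0,"tz":0.4,"roll":0},{"grip":1,"tx":0,"ty":0,"tz":1.0,"roll":0},{"grip":1,"tx":0,"ty":0,"tz":1.7,"roll":0},{"grip":1,"tx":0,"ty":0,"tz":2.4,"roll":0},{"grip":1,"tx":0,"ty":0,"tz":2.8,"roll":0},{"grip":1,"tx":0,"ty":0,"tz":2.8,"roll":0}]'
python3 - <<'E'
from h import *
from workcell import arm
s=arm.state();print(s["t"],s["position"],s["wrist_force"])
W=arm.snapshot("wrist");S=arm.snapshot("scene")
cv2.imwrite("pics/w6.png",W["frame"]);cv2.imwrite("pics/s6.png",cv2.resize(S["frame"][165:265,200:345],None,fx=5.5,fy=5.5,interpolation=cv2.INTER_CUBIC))
print(blobs(S["frame"],(22,120,60),(35,255,255)),blobs(S["frame"],(50,90,40),(80,255,255)))
E
```

```text
t: 15.2
position: [0.4884, -0.0092, 0.2171]
ee_rot: [3.141, -0.002, 0.299]
wrist_force: [-0.4, -0.2, -0.4]
width: 0.0004
15.2 [ 0.48840095 -0.00923823  0.21714694] [-0.39865302 -0.23292455 -0.38250628]
[([159.2, 184.1], [157, 183, 5, 4, 13]), ([239.7, 194.4], [236, 191, 8, 8, 50]), ([110.8, 247.3], [108, 244, 7, 8, 12])] [([263.6, 176.4], [261, 175, 6, 4, 19]), ([315.6, 179.9], [313, 179, 6, 3, 17]), ([505.5, 234.9], [495, 210, 17, 43, 381])]
```

View pics/w6.png

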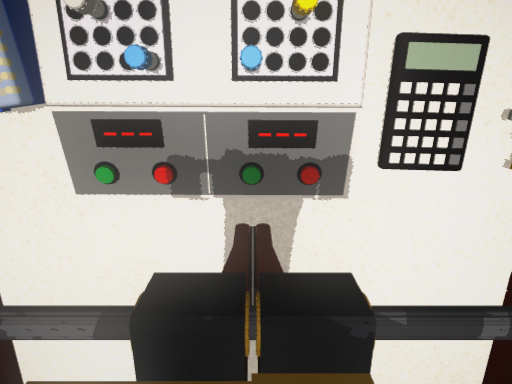

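View pics/s6.png

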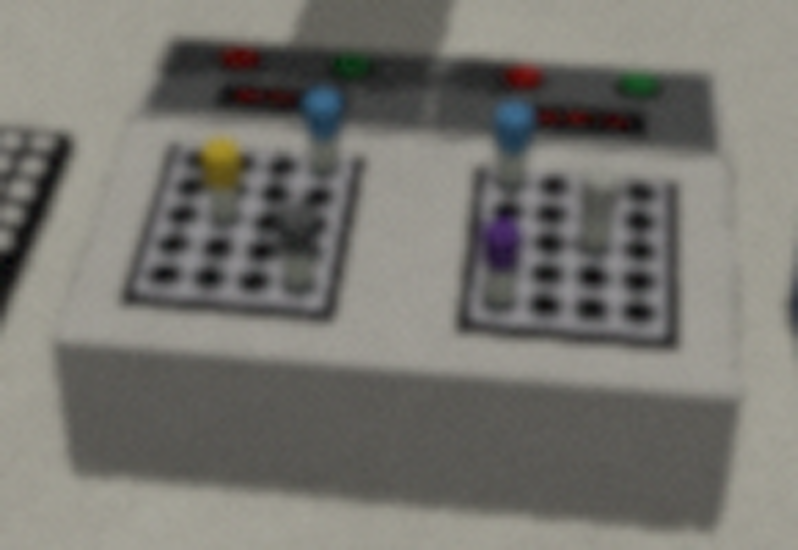

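In the scene view the yellow cap is level with the others at (240,194). The green key is back up at (263.6,176.4), the same pixel as before the press, and everything else is unmoved.

```bash
python3 -c "
from workcell import arm
print(arm.finish_job())"
```

```text
the job is handed in; nothing more can be done
None
```

I pushed the yellow-capped tube in the right block home, then pressed the right block's green start key to its stop and let it come back up. I handed the job in at about 15 s with the arm clear and touching nothing.

- **Tube:** it slid down at about 2–2.6 N. It then stopped hard with the fingertips at z = 0.1304 m, against a seated height of 0.130 m, and the force rose to about 9 N. In the scene camera the cap then sat at row 194.4, against a predicted 195 for a fully seated tube.
- **Start key:** the force went from about 1.8 N to about 10 N at z = 0.0763 m, well above the 4 N the key needs to go fully down. After release it was back at its original pixel position.
- **Less certain:** I inferred full key travel from the force. The fingertip travel I measured under load, about 2.3 mm after a reading already in contact, does not show the full 3.5 mm by itself. The top and wrist cameras also disagreed by 2–3 mm on sideways positions, so I aimed between them.
- **Everything else:** the last scene and wrist pictures showed no movement of the other keys, tubes or bench items in view. The white tube was only partly visible in them.

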